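# Fit the slotted selector arm on the gearbox selector shaft

### The job

Fit the selector arm with the slotted bore (yellow lug) onto the upright splined shaft of the green gear selector housing: turn it so that its slot matches the shaft's broad yellow tooth, lower it over the shaft while holding it, not dropping it, until it sits fully home on the shoulder, then let go. Leave the other arm (blue lug) and the piston where they are.

Things in the scene. Friction and masses are not known exactly. Their poses are not given: they have to be found in the camera images.
- slotted_grip (a point): Loose steel arm, 0.2-0.45 kg, lying flat. Point: in its yellow lug (36 long, 18 wide in y, 42 mm tall), 30 mm above the arm's underside. +x: along the arm to its free end (91 mm on); z up. Vertical through bore, 26 mm across, centred 62 mm away in -x, with a slot on its +x side 15 mm wide, reaching 27.5 mm from the bore's axis. Hub 24 mm tall, 44 mm wide; rest of the arm 14 mm tall, 18 wide.
- shaft_seat (a point): Foot of upright shaft: centre of a round shoulder, 64 mm wide, 95 mm above table, on fixed green housing. z up the shaft: 20 mm thick for 30 mm, then tapering to 8 mm at its tip, 50 mm up. +x: along its yellow tooth, 9 mm wide, reaching 24 mm from the axis, 38 mm tall, top 10 mm a ridge. Seated arm points to +x, underside on the shoulder and a level rest (yellow line) out to 52 mm; 3 mm play.
- plain_grip (a point): Bystander: the same point with the same axes on the other loose selector arm, of the same outline but with a blue lug and a plain round 17 mm bore without a slot, too small for the shaft. Leave it.
- piston_mid (a point): Bystander: centre, half-way up, of a loose upright aluminium piston, 90 mm across and 85 mm tall. Leave it.
There are look-alikes about, which are no part of the job. Leave any purple look-alike of the part that bears slotted_grip alone.

How it is judged (in metres and radians):
On the way:
1. the slotted arm, still gripped, is over the shaft and within 18 mm of the shoulder (z of slotted_grip in the frame of shaft_seat between 0.02 and 0.048 m and x of slotted_grip in the frame of shaft_seat above 0.045 m and horizontal distance between slotted_grip and shaft_seat below 0.075 m and angle between the x axis of slotted_grip and the x axis of shaft_seat, either way round below 0.35 rad and contact force between the fingers and slotted_arm above 0.5 N), for 0.1 s.
At the end, for the whole second after the job is handed in: The slotted arm is at rest and level within 7 degrees, its underside within 6 mm of the shoulder, its grip point within 70 mm of the shaft axis and at least 50 mm along the tooth direction, pointing along the tooth within 17 degrees (z of slotted_grip in the frame of shaft_seat between 0.024 and 0.036 m and x of slotted_grip in the frame of shaft_seat above 0.05 m and horizontal distance between slotted_grip and shaft_seat below 0.07 m and angle between the x axis of slotted_grip and the x axis of shaft_seat, either way round below 0.3 rad and angle between slotted_grip's own z axis and vertical below 0.12 rad and linear speed of slotted_arm below 0.02 m/s); the robot touches nothing.
It fails at once if the plain arm is moved more than 30 mm (distance of plain_grip from where it was at the start of the episode above 0.03 m).
It fails at once if the piston is moved more than 30 mm (distance of piston_mid from where it was at the start of the episode above 0.03 m).
It also fails if it takes over 42 s, if anything falls off the work surface, if the arm or the gripper's body presses on something with over 40 N, if the wrist force passes 120 N, or if a joint passes its speed limit or range.

### The arm

A 7-joint arm with a two-finger parallel gripper is mounted at the origin on the work surface. World frame = base frame: x ahead of the robot, y to its left, z up, the work surface at z = 0. Lengths are in mm, angles in degrees, forces in N, time in s.
With the tool pointing down it reaches from about 425 to 875 mm from the base axis. Payload 4.7 kg.
Tool frame: the origin (TCP) lies between the finger pads; the fingertips stand 14 mm ahead of it and the grasp point (between the pads) lies 5 mm behind it; z points along the fingers, y is the line along which they close (so a half turn about z gives the same grasp; the last joint's range is limited). The gripper opens to 85 mm and grips with 20 to 120 N. Pads are 22 mm wide; open, the fingers measure 114 mm over their backs; the gripper's body (76 mm by 85 mm) begins 54 mm behind the grasp point. The pads swing forward as they close: fully open they stand 13 mm farther back than shut.
Start: joints at [-74.135, 18.392, -4.016, 83.108, 1.295, 78.541, -3.26], TCP at [168.886, 627.695, 245.349] pointing down, gripper open.
Joint ranges: [-163.93, 163.93], [-17.29, 119.83], [-79.2, 71.16], [3.27, 140.29], [-89.18, 269.18], [5.43, 117.66], [-154.24, 154.24]. Speed limits (degrees/s): [147.25, 147.25, 180, 180, 180, 180, 180].

### API

Orientations are given as a 3x3 rotation matrix whose columns are the frame's x, y, z axes.
In Python, from workcell import robot gives the robot as it stands.
- The arm moves only by the tool arm_command, never from a script. Its argument "targets" is a list of rows, each a list of 2 entries, a list of its own where there are three numbers: the shift along the tool's x, y, z in m, then the turn about the tool's z in rad. A call has 1 to 5 rows; each row is the pose to reach, as a shift and turn from the pose commanded when the call began, along the tool's axes at that moment; what a row does not reach only later rows make up. A row lasts 1/12 s, in which the tool goes at most 41.7 mm and 7.16 degrees, less where a joint would pass 70% of its speed; a pose out of reach is approached as far as the arm can. A call with a gripper value outside its range is refused whole. "claw" is the opening, from 0 (shut) to 1 (fully open), set as the call begins (left out, the last holds). The fingers move at their own pace and stop on an object; the grip force is fixed at half the most. Time passes only in rows, so rows that repeat a pose let the fingers close. It gives the time, the measured TCP pose, the force, the opening and the grip force at its end, in the units of the state.
- robot.observe(): the state, without advancing time (a new reading comes with each control period).
- robot.grab_frame(name): name is "scene" or "top" or "wrist"; returns the picture (400x640x3 uint8, blue, green, red); there is no depth.
- robot.calibration(name): a dict with "vfov" (degrees; the focal length in pixels is half the picture's height over the tangent of half this angle, whatever the lens; pixels are square), "cx", "cy" (the principal point, pixels), "world_to_cam" (4x4, takes a point from world to camera coordinates); the wrist camera has in their place "T_tool_cam" (4x4, takes a point from camera to tool coordinates, whose origin is the TCP and whose axes are the flange's). Camera axes: x right, y down, z forward; pixel columns grow to the right and rows downward; lengths in mm; the calibration is good to about 2 mm. A picture is of the moment at which its call begins: read the wrist's pose just before it. calibration takes no time and is no camera call.
- robot.hand_in(): hands the job in; it is judged then, once.
The state is a dict: "time": time; "qpos": joint angles; "qvel": joint speeds; "joint_efforts": joint torques, N m; "eef_pos": TCP position; "ee_rot": TCP orientation; "force": force on the tool from outside, world axes, zero at the start; "moment": the same for the moment, N m; "width": opening from 0.0 (shut) to 1.0 (fully open); "grasp_force": force on a finger pad.
Only numpy, scipy, OpenCV 4.12 (cv2) and the standard library are available. Lean on these libraries where they do the work, as an engineer would, in place of code of your own. Each camera call takes 0.05 s, during which the arm holds its last target. There are 200 camera calls.

## Working session

There is one attempt and no reset: what is moved stays moved. The work goes in short steps, Python scripts to look and compute and a tool call to move; the robot and the scene stay as the last step left them, time stands still between calls to the robot, and variables do not carry over. Pictures are saved under pics/ and viewed, at most 10 in all, crops included, and the job is handed in when it is done.

Besides the shell and the picture viewer there is one more tool, called as name([rows], argument=value, ...), one row to a line, values as JSON. arm_command: Moves the arm, as the interface text tells. Its arguments: {"type":"object","properties":{"targets":{"type":"array"},"claw":{"type":"number"}},"required":["targets"]}

```bash
mkdir -p pics
python3 - <<'E'
from workcell import robot
import cv2,json
s=robot.observe();print(s['eef_pos'],s['ee_rot'],s['width'],s['time'])
for n in("scene","top"):
    cv2.imwrite(f"pics/{n}0.png",robot.grab_frame(n));c=robot.calibration(n);print(n,c)
print(robot.calibration("wrist"))
E
```

```text
[168.77059175 627.17804573 244.24079754] [[-9.65671685e-01  2.59765349e-01 -4.01068087e-04]
 [ 2.59765642e-01  9.65669923e-01 -1.84692782e-03]
 [-9.24684603e-05 -1.88770961e-03 -9.99998214e-01]] 1.001578403156109 0.0
scene {'vfov': 51.96703491236376, 'cx': 322.4686955229811, 'cy': 200.25429127654016, 'world_to_cam': array([[ 8.08941672e-01,  5.87629197e-01,  1.74727937e-02,
        -4.43419198e+02],
       [ 3.39224030e-01, -4.42295599e-01, -8.30241929e-01,
        -9.65979180e+01],
       [-4.80146258e-01,  6.77544485e-01, -5.57129286e-01,
         1.39625219e+03],
       [ 0.00000000e+00,  0.00000000e+00,  0.00000000e+00,
         1.00000000e+00]])}
top {'vfov': 44.75021265458487, 'cx': 317.99373957905266, 'cy': 204.0008255075773, 'world_to_cam': array([[-1.05969317e-02, -9.99943302e-01, -1.04777505e-03,
         3.64777343e+01],
       [-9.91631793e-01,  1.06436634e-02, -1.28658850e-01,
         5.02617042e+02],
       [ 1.28662708e-01, -3.24381996e-04, -9.91688360e-01,
         1.36864428e+03],
       [ 0.00000000e+00,  0.00000000e+00,  0.00000000e+00,
         1.00000000e+00]])}
{'vfov': 70.38110149797954, 'cx': 315.0941170978324, 'cy': 202.91635326984945, 'T_tool_cam': array([[-1.22294496e-03, -9.62949971e-01, -2.69677321e-01,
         6.83422592e+01],
       [ 9.99998943e-01, -9.65697106e-04, -1.08657882e-03,
         1.21257347e+00],
       [ 7.85894439e-04, -2.69678365e-01,  9.62950135e-01,
        -1.28509369e+02],
       [ 0.00000000e+00,  0.00000000e+00,  0.00000000e+00,
         1.00000000e+00]])}
```

View pics/top0.png

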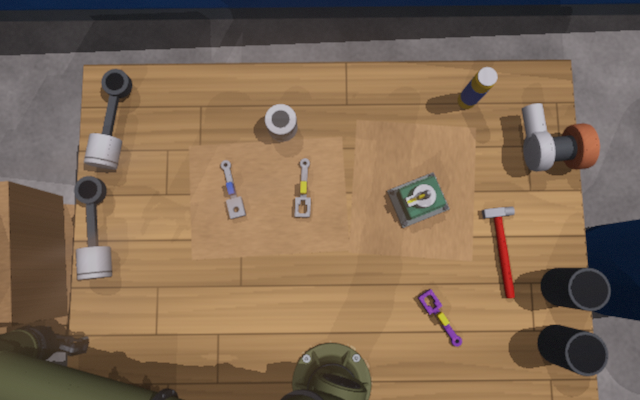

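View pics/scene0.png

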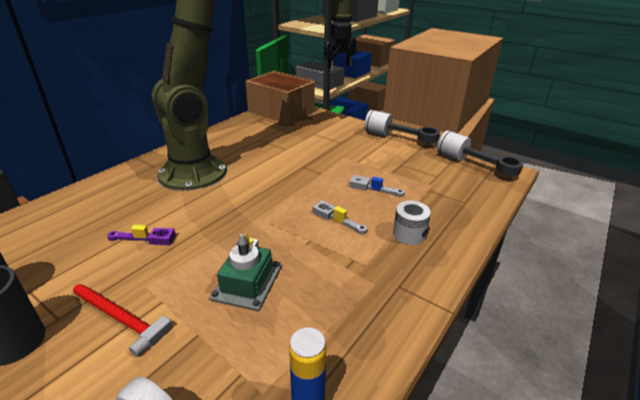

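Top view, possible targets:
- (304,187): steel arm with a yellow lug and slotted hub at (302,208). This is the one described.
- (442,319): purple look-alike with a yellow lug. Leave it.
- (230,188): steel arm with a blue lug and round bore, the bystander.

The housing shaft is near (425,197), with its tooth pointing left. I'll check both in a close crop.

```bash
python3 - <<'E'
import cv2,numpy as np
im=cv2.imread("pics/top0.png")
a=cv2.resize(im[150:225,270:340],None,fx=5.5,fy=5.5,interpolation=cv2.INTER_CUBIC)
b=cv2.resize(im[160:235,385:455],None,fx=5.5,fy=5.5,interpolation=cv2.INTER_CUBIC)
cv2.imwrite("pics/crop0.png",np.hstack([a,b]))
hsv=cv2.cvtColor(im,cv2.COLOR_BGR2HSV)
m=cv2.inRange(hsv,(24,150,90),(36,255,255))
n,l,st,ce=cv2.connectedComponentsWithStats(m)
for i in range(1,n):
    if st[i,4]>8: print(st[i],ce[i])
E
cat > h.py <<'E'
import numpy as np
from workcell import robot
def proj(n,P,T=None):
    c=robot.calibration(n);f=200/np.tan(np.radians(c['vfov']/2))
    W=c['world_to_cam'] if n!='wrist' else np.linalg.inv(T@c['T_tool_cam'])
    p=W[:3,:3]@np.asarray(P,float)+W[:3,3]; return c['cx']+f*p[0]/p[2],c['cy']+f*p[1]/p[2]
def toolT(s):
    T=np.eye(4);T[:3,:3]=s['ee_rot'];T[:3,3]=s['eef_pos'];return T
def back(n,u,v,z,T=None):
    c=robot.calibration(n);f=200/np.tan(np.radians(c['vfov']/2))
    M=np.linalg.inv(c['world_to_cam']) if n!='wrist' else T@c['T_tool_cam']
    d=M[:3,:3]@np.array([(u-c['cx'])/f,(v-c['cy'])/f,1]);o=M[:3,3]
    return o+d*(z-o[2])/d[2]
E
python3 -c "
from h import *
for p in [(302,208,24),(304,187,42),(305,162,14),(236,208,24),(230,188,42),(281,120,85),(427,196,110),(410,201,133)]: print(p,back('top',*p).round(1))"
```

```text
[300 182   7  11  71] [303.08450704 187.1971831 ]
[419 194   6   4  16] [421.5 195.5]
[408 199   7   3  10] [411.1 200.2]
[437 313  12  12  87] [442.71264368 318.45977011]
(302, 208, 24) [492.9  77.6  24. ]
(304, 187, 42) [551.5  70.9  42. ]
(305, 162, 14) [631.   68.2  14. ]
(236, 208, 24) [494.9 268.9  24. ]
(230, 188, 42) [550.9 283.8  42. ]
(281, 120, 85) [737.7 133.6  85. ]
(427, 196, 110) [ 511.7 -266.5  110. ]
(410, 201, 133) [ 495.4 -215.2  133. ]
```

View pics/crop0.png

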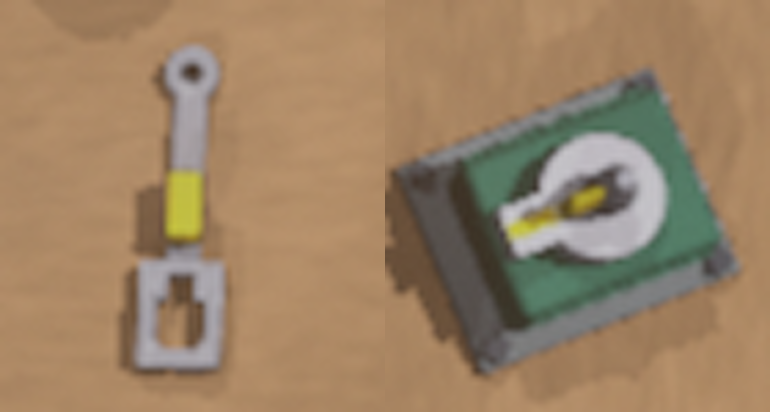

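The crop confirms it: the steel yellow-lug arm has the slot on the lug side and lies along about +x. The housing's tooth and rest line point in +y, slightly -x. Next I'll plan the approach to hover over the lug.

```bash
cat >> h.py <<'E'
def plan(pos,xyaw,n,p0=None,R0=None,turn=None):
    "n calls of 5 rows; prints each call's end shift (tool axes, m) and turn (rad)"
    s=robot.observe(); p=np.array(s['eef_pos'] if p0 is None else p0,float); R=np.array(s['ee_rot'])
    y=np.arctan2(R[1,0],R[0,0]); d=np.array(pos)-p
    w=np.radians(xyaw)-y; w=(w+np.pi)%(2*np.pi)-np.pi
    if turn and np.sign(w)!=turn: w+=2*np.pi*turn
    for k in range(n):
        a=y+w*k/n; Rk=np.array([[np.cos(a),np.sin(a),0],[np.sin(a),-np.cos(a),0],[0,0,-1]])
        print(k,(Rk.T@d/n/1000).round(4),round(-w/n,4))
E
python3 -c "
from h import *
for p in [(302.9,207.3,24),(303.8,187.3,42),(304.7,162.9,14),(425,195.5,95),(411.1,200.2,95),(421.7,196,133)]: print(p,back('top',*p).round(1))
plan((548,71,225),-3,5,turn=-1)"
```

```text
(302.9, 207.3, 24) [494.9  75.   24. ]
(303.8, 187.3, 42) [550.6  71.4  42. ]
(304.7, 162.9, 14) [628.3  69.1  14. ]
(425, 195.5, 95) [ 515.4 -264.4   95. ]
(411.1, 200.2, 95) [ 502.7 -225.6   95. ]
(421.7, 196, 133) [ 508.6 -247.   133. ]
0 [-0.1021 -0.0877  0.0039] 0.5862
1 [-0.1336 -0.0166  0.0039] 0.5862
2 [-0.1205  0.0601  0.0039] 0.5862
3 [-0.0671  0.1167  0.0039] 0.5862
4 [0.0087 0.1344 0.0039] 0.5862
```

arm_command([
  [[-0.02,-0.0175,0.0008],0.117],
  [[-0.041,-0.035,0.0016],0.234],
  [[-0.061,-0.0525,0.0024],0.351],
  [[-0.082,-0.07,0.0032],0.468],
  [[-0.102,-0.0877,0.004],0.586],
])

```text
time: 0.52
eef_pos: [245.3, 515.0, 240.7]
ee_rot: [[-0.656, 0.754, -0.0], [0.754, 0.656, -0.001], [-0.0, -0.001, -1.0]]
force: [0.8, -0.3, -0.6]
width: 0.997
grasp_force: 0.0
```

arm_command([
  [[-0.027,-0.0033,0.0008],0.117],
  [[-0.053,-0.0066,0.0016],0.234],
  [[-0.08,-0.01,0.0024],0.351],
  [[-0.107,-0.0133,0.0032],0.468],
  [[-0.1336,-0.0166,0.004],0.586],
])

```text
time: 0.93
eef_pos: [320.9, 403.8, 236.9]
ee_rot: [[-0.13, 0.992, -0.0], [0.992, 0.13, -0.001], [-0.0, -0.0, -1.0]]
force: [1.2, -0.8, 0.2]
width: 1.003
grasp_force: 0.0
```

arm_command([
  [[-0.024,0.012,0.0008],0.117],
  [[-0.048,0.024,0.0016],0.234],
  [[-0.072,0.036,0.0024],0.351],
  [[-0.096,0.048,0.0032],0.468],
  [[-0.1205,0.06,0.004],0.586],
])

```text
time: 1.35
eef_pos: [396.5, 292.7, 233.0]
ee_rot: [[0.44, 0.898, -0.0], [0.898, -0.44, -0.0], [-0.0, -0.0, -1.0]]
force: [0.7, 0.7, -0.5]
width: 1.002
grasp_force: 0.0
```

arm_command([
  [[-0.0134,0.0233,0.0008],0.117],
  [[-0.0268,0.0466,0.0016],0.234],
  [[-0.04,0.07,0.0024],0.351],
  [[-0.0536,0.0933,0.0032],0.468],
  [[-0.067,0.1167,0.004],0.586],
])

```text
time: 1.77
eef_pos: [472.5, 181.6, 229.0]
ee_rot: [[0.863, 0.505, -0.0], [0.505, -0.863, -0.0], [-0.0, -0.0, -1.0]]
force: [0.5, -0.7, 0.2]
width: 0.996
grasp_force: 0.0
```

arm_command([
  [[0.0017,0.027,0.0008],0.117],
  [[0.0035,0.054,0.0016],0.234],
  [[0.005,0.081,0.0024],0.351],
  [[0.007,0.1075,0.0032],0.468],
  [[0.0087,0.1344,0.004],0.586],
])

```text
time: 2.18
eef_pos: [548.4, 70.7, 225.0]
ee_rot: [[0.998, -0.057, -0.0], [-0.057, -0.998, 0.0], [-0.0, -0.0, -1.0]]
force: [-0.6, 0.3, -0.4]
width: 1.002
grasp_force: 0.0
```

arm_command([
  [[0,0,0],0],
  [[0,0,0],0],
])

```text
time: 2.35
eef_pos: [548.3, 69.9, 224.8]
ee_rot: [[0.999, -0.054, -0.001], [-0.054, -0.999, -0.001], [-0.001, 0.001, -1.0]]
force: [-0.2, 0.2, -0.3]
width: 1.001
grasp_force: 0.0
```

Run:
```python
from h import *
import cv2
s=robot.observe();print(s['eef_pos'],s['ee_rot'],s['qpos'],s['time'],s['qvel'],s['force'])
T=toolT(s);np.save("T1.npy",T)
im=robot.grab_frame("wrist");cv2.imwrite("pics/w1.png",im)
m=cv2.inRange(cv2.cvtColor(im,cv2.COLOR_BGR2HSV),(24,150,60),(36,255,255))
n,l,st,ce=cv2.connectedComponentsWithStats(m)
for i in range(1,n):
    if st[i,4]>60: print(st[i],ce[i],back('wrist',*ce[i],42,T))
```

```text
[548.3303993   69.85031354 224.82771701] [[ 9.98533126e-01 -5.41381817e-02 -8.09020332e-04]
 [-5.41389068e-02 -9.98533006e-01 -9.02962408e-04]
 [-7.58948761e-04  9.45437352e-04 -9.99999265e-01]] [-40.53687335   7.62584994  33.43227292  99.87305515  -4.31818354
  73.84777716 -99.23443419] 2.35 [-1.56922476 -0.87278244 -2.75281576  0.71670096 -0.78857591  0.27495882
  0.45316542] [-0.22641045  0.16659529 -0.32016401]
[304 167  15  30 131] [311.74045802 180.05343511] [556.19821681  74.0240596   42.        ]
[608 227  26  10 101] [617.00990099 230.3960396 ] [ 476.29717701 -280.3425034    42.        ]
```

View pics/w1.png

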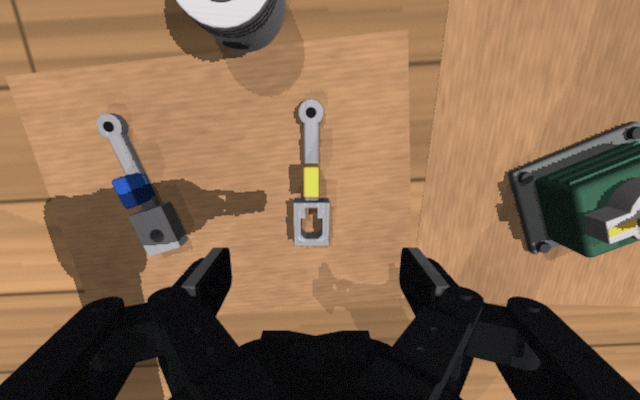

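The wrist view shows the slotted arm: lug at (312,181), free-end hole (311,112), hub at (312,222). It is nearly aligned with the tool. I'll compute the final grasp correction.

Run:
```python
from h import *
T=np.load("T1.npy")
for p in [(311,112,14),(312,166,28),(312,198,42),(312,246,24),(312,246,0),(312,222,24),(294.5,222,24),(330,222,24)]: print(p,back('wrist',*p,T).round(1))
for x in (530,535,540,545,550): print(x,[proj('wrist',(x+a,73,42),T)[1].round(1) for a in(-18,18)],proj('wrist',(x+18,73,28),T)[1].round(1),proj('wrist',(x+91,71,14),T)[1].round(1), proj('top',(x,73,42)), proj('top',(x+91,71,14)))
```

```text
(311, 112, 14) [629.4  70.8  14. ]
(312, 166, 28) [569.8  73.1  28. ]
(312, 198, 42) [535.5  74.9  42. ]
(312, 246, 24) [468.4  79.   24. ]
(312, 246, 0) [457.6  79.9   0. ]
(312, 222, 24) [500.4  77.2  24. ]
(294.5, 222, 24) [501.6  98.6  24. ]
(330, 222, 24) [499.2  55.1  24. ]
530 [np.float64(217.6), np.float64(187.2)] 184.6 119.7 (np.float64(303.30596316820277), np.float64(194.39858964120958)) (np.float64(304.0707459907124), np.float64(165.3165744521983))
535 [np.float64(213.5), np.float64(182.8)] 180.4 115.2 (np.float64(303.29429034418774), np.float64(192.6772365950631)) (np.float64(304.0590514315261), np.float64(163.65560081177298))
540 [np.float64(209.3), np.float64(178.4)] 176.2 110.6 (np.float64(303.28262827501374), np.float64(190.957469530028)) (np.float64(304.0473673509855), np.float64(161.99611544927018))
545 [np.float64(205.1), np.float64(174.0)] 171.9 105.9 (np.float64(303.2709769458241), np.float64(189.2392862552306)) (np.float64(304.0356937350132), np.float64(160.33811636527884))
550 [np.float64(200.9), np.float64(169.5)] 167.6 101.3 (np.float64(303.2593363417893), np.float64(187.52268458383105)) (np.float64(304.0240305695568), np.float64(158.68160156396783))
```

arm_command([
  [[0.0035,-0.0044,0.035],0],
  [[0.0035,-0.0044,0.07],0],
  [[0.0035,-0.0044,0.105],0],
  [[0.0035,-0.0044,0.135],0],
  [[0.0035,-0.0044,0.155],0],
], claw=1)

```text
time: 2.82
eef_pos: [549.1, 77.8, 67.0]
ee_rot: [[0.999, -0.047, -0.005], [-0.047, -0.999, 0.0], [-0.005, 0.0, -1.0]]
force: [-0.6, -0.2, -0.2]
width: 1.004
grasp_force: 0.0
```

arm_command([
  [[0,0,0.012],0],
  [[0,0,0.024],0],
  [[0,0,0.034],0],
  [[0,0,0.043],0],
  [[0,0,0.043],0],
])

```text
time: 3.23
eef_pos: [551.2, 76.2, 26.2]
ee_rot: [[0.999, -0.051, -0.001], [-0.051, -0.999, -0.0], [-0.001, 0.0, -1.0]]
force: [-0.1, 0.1, -0.1]
width: 0.998
grasp_force: 0.0
```

arm_command([
  [[0,0,0],0],
  [[0,0,0],0],
  [[0,0,0],0],
  [[0,0,0],0],
  [[0,0,0],0],
], claw=0)

```text
time: 3.65
eef_pos: [552.3, 76.1, 27.9]
ee_rot: [[0.999, -0.051, 0.001], [-0.051, -0.999, 0.001], [0.001, -0.001, -1.0]]
force: [-0.9, -0.3, -0.1]
width: 0.296
grasp_force: 0.0
```

arm_command([
  [[0,0,0],0],
  [[0,0,0],0],
  [[0,0,0],0],
  [[0,0,0],0],
  [[0,0,0],0],
])

```text
time: 4.07
eef_pos: [552.5, 75.9, 28.0]
ee_rot: [[0.999, -0.051, 0.001], [-0.051, -0.999, 0.0], [0.001, -0.0, -1.0]]
force: [0.5, -0.7, 4.5]
width: 0.2
grasp_force: 59.7
```

Gripped at the lug. I'll lift, then move to a view pose beside the housing, already at the final heading.

arm_command([
  [[0,0,-0.015],0],
  [[0,0,-0.045],0],
  [[0,0,-0.08],0],
  [[0,0,-0.115],0],
  [[0,0,-0.15],0],
])

```text
time: 4.48
eef_pos: [550.5, 75.8, 177.4]
ee_rot: [[0.999, -0.051, -0.003], [-0.051, -0.999, -0.001], [-0.003, 0.001, -1.0]]
force: [0.2, 0.8, -3.2]
width: 0.195
grasp_force: 59.0
```

arm_command([
  [[0,0,-0.02],0],
  [[0,0,-0.032],0],
  [[0,0,-0.037],0],
  [[0,0,-0.037],0],
])

```text
time: 4.82
eef_pos: [551.6, 76.1, 214.0]
ee_rot: [[0.999, -0.051, -0.0], [-0.051, -0.999, 0.0], [-0.0, -0.0, -1.0]]
force: [0.3, -0.5, -4.0]
width: 0.201
grasp_force: 59.3
```

```bash
python3 -c "
from h import *
s=robot.observe();print(s['eef_pos'],s['grasp_force'],s['width'],s['time'])
plan((641,-265,215),108,4,turn=1)"
```

```text
[551.59156653  76.11560266 213.95844276] 59.30264890193939 0.2012821595031673 4.8167
0 [ 0.0267  0.084  -0.0003] -0.484
1 [-0.0155  0.0868 -0.0003] -0.484
2 [-0.0541  0.0696 -0.0003] -0.484
3 [-0.0803  0.0364 -0.0003] -0.484
```

arm_command([
  [[0.005,0.017,0],-0.097],
  [[0.0107,0.0336,0],-0.194],
  [[0.016,0.05,0],-0.29],
  [[0.0214,0.067,0],-0.387],
  [[0.0267,0.084,0],-0.484],
])

```text
time: 5.23
eef_pos: [572.9, -9.9, 211.3]
ee_rot: [[0.906, 0.424, -0.005], [0.424, -0.906, -0.001], [-0.005, -0.001, -1.0]]
force: [0.0, -0.0, -3.3]
width: 0.196
grasp_force: 59.1
```

arm_command([
  [[-0.003,0.0174,0],-0.097],
  [[-0.006,0.0347,0],-0.194],
  [[-0.009,0.052,0],-0.29],
  [[-0.0124,0.0694,0],-0.387],
  [[-0.0155,0.0868,0],-0.484],
])

```text
time: 5.65
eef_pos: [595.2, -95.1, 211.1]
ee_rot: [[0.605, 0.797, -0.005], [0.797, -0.605, 0.0], [-0.003, -0.004, -1.0]]
force: [-0.3, 0.1, -3.2]
width: 0.199
grasp_force: 59.1
```

arm_command([
  [[-0.0108,0.014,0],-0.097],
  [[-0.0216,0.0278,0],-0.194],
  [[-0.0325,0.0418,0],-0.29],
  [[-0.0433,0.0557,0],-0.387],
  [[-0.0541,0.0696,0],-0.484],
])

```text
time: 6.07
eef_pos: [617.6, -180.1, 210.8]
ee_rot: [[0.165, 0.986, -0.005], [0.986, -0.164, 0.001], [0.0, -0.005, -1.0]]
force: [0.9, -0.1, -3.2]
width: 0.2
grasp_force: 59.1
```

arm_command([
  [[-0.016,0.0073,0],-0.097],
  [[-0.032,0.0146,0],-0.194],
  [[-0.048,0.022,0],-0.29],
  [[-0.064,0.029,0],-0.387],
  [[-0.0803,0.0364,0],-0.484],
])

```text
time: 6.48
eef_pos: [640.0, -265.2, 210.3]
ee_rot: [[-0.313, 0.95, -0.006], [0.95, 0.313, 0.002], [0.004, -0.005, -1.0]]
force: [0.7, -0.7, -3.0]
width: 0.199
grasp_force: 59.1
```

arm_command([
  [[0,0,0],0],
  [[0,0,0],0],
  [[0,0,0],0],
])

```text
time: 6.73
eef_pos: [640.4, -264.0, 211.7]
ee_rot: [[-0.308, 0.951, -0.004], [0.951, 0.308, 0.002], [0.003, -0.003, -1.0]]
force: [-0.2, 0.9, -3.9]
width: 0.198
grasp_force: 59.2
```

Run:
```python
from h import *
import cv2
s=robot.observe();print(s['eef_pos'],s['ee_rot'],s['qpos'],s['time'],s['grasp_force'])
T=toolT(s);np.save("T2.npy",T)
im=robot.grab_frame("wrist");cv2.imwrite("pics/w2.png",im)
print(proj('wrist',(515.4,-264.4,95),T))
```

```text
[ 640.39423588 -264.0025242   211.7315237 ] [[-0.30788874  0.95141532 -0.00366355]
 [ 0.95141668  0.30789793  0.0022734 ]
 [ 0.00329095 -0.00278561 -0.9999907 ]] [  0.0997955   26.24890727  28.19251207  79.59703581 -12.38678873
  77.45269485  46.49241668] 6.7333 59.19917285442352
(np.float64(177.1952424662103), np.float64(161.4554636472698))
```

View pics/w2.png

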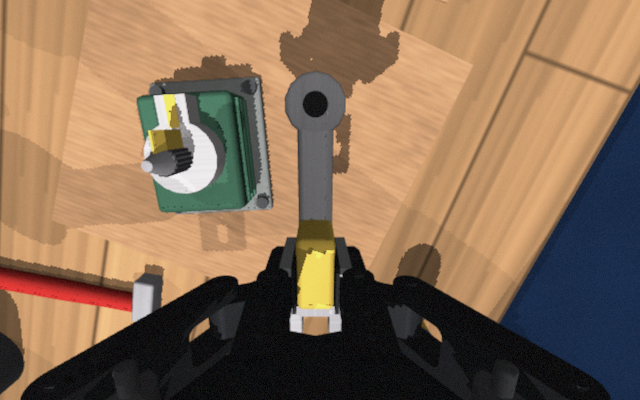

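Wrist view: the shoulder disc is centred near (180,157), the rest line near (171,108), and the shaft tip near (148,165). The gripped arm is straight, with its end hole at (315,104). Next I'll measure these precisely.

Run:
```python
from h import *
import cv2
T=np.load("T2.npy");im=cv2.imread("pics/w2.png")
def tl(p): return (np.linalg.inv(T)@np.r_[p,1])[:3].round(1)
print('hole tool', tl(back('wrist',315,104,198,T)), tl(back('wrist',315,104,211.7-28+14,T)))
W=cv2.inRange(im,(185,185,185),(255,255,255));W[:, :130]=0;W[:,235:]=0;W[:85]=0;W[210:]=0
# right/bottom rim points of the disc
pts=[]
for v in range(135,192):
    u=np.where(W[v])[0]
    if len(u): pts.append(u.max()+.5); 
rim=[];vs=range(135,192)
for v in vs:
    u=np.where(W[v])[0]
    if len(u): rim.append(back('wrist',u.max()+.5,v,95,T)[:2])
for uu in range(160,205):
    v=np.where(W[:,uu])[0]
    if len(v): rim.append(back('wrist',uu,v.max()+.5,95,T)[:2])
rim=np.array(rim)
from scipy.optimize import least_squares
r=least_squares(lambda q:np.hypot(*(rim-q[:2]).T)-32,[515,-264],loss='soft_l1');print('seat',r.x,np.abs(r.fun).mean())
print('tip',back('wrist',147,165,145,T))
m=cv2.inRange(cv2.cvtColor(im,cv2.COLOR_BGR2HSV),(20,120,60),(36,255,255))
m[:, :130]=0;m[:,230:]=0;m[200:]=0
for v in range(92,160,3):
    u=np.where(m[v])[0]
    if len(u): print(v,u.min(),u.max(),end='; ')
cv2.imwrite("pics/c2.png",cv2.resize(im[80:205,130:230],None,fx=4.6,fy=4.6,interpolation=cv2.INTER_CUBIC))
```

```text
hole tool [78.2  0.5 14. ] [78.2  0.5 14.3]
seat [ 516.36946638 -259.80456718] 0.39447476817229027
tip [ 517.28939907 -259.74321674  145.        ]
95 164 173; 98 164 173; 101 165 174; 104 165 175; 107 166 175; 110 167 176; 113 167 176; 116 168 177; 119 168 177; 122 169 178; 125 169 178; 131 148 179; 134 149 180; 137 150 180; 140 151 181; 143 151 181; 146 152 182; 149 153 170; 152 152 158;
```

View pics/c2.png

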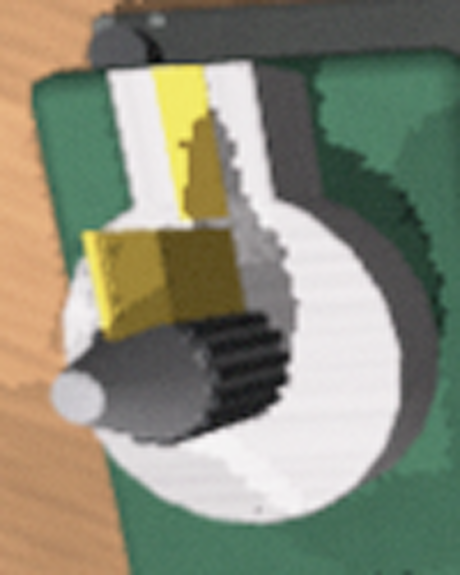

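Run:
```python
from h import *
T=np.load("T2.npy")
def tl(p): return (np.linalg.inv(T)@np.r_[p,1])[:3].round(1)
z=211.7-28+14
print('ring tip',tl(back('wrist',315,71.5,z,T)),tl(back('wrist',315,71.5,z-14,T)),'sides',tl(back('wrist',285.5,104,z,T)),tl(back('wrist',346,104,z,T)))
for v,a,b in((215,300,332),(160,300,331)): print('mid',tl(back('wrist',(a+b)/2,v,z,T)))
a=back('wrist',169,95,95,T);b=back('wrist',174,125,95,T);d=a-b;print('rest',a,b,np.degrees(np.arctan2(d[1],d[0])))
S=np.array([516.6,-259.8]);d=a[:2]-S;print(np.degrees(np.arctan2(d[1],d[0])),np.hypot(*d))
```

```text
ring tip [92.4  0.5 14.3] [94.7  0.5 28.3] sides [ 78.2 -13.5  14.3] [78.2 15.3 14.2]
mid [22.7  1.  14.1]
mid [51.6  0.7 14.2]
rest [ 499.17856895 -212.97159633   95.        ] [ 507.29503902 -235.08540006   95.        ] 110.15474452971046
110.4065605196058 49.964043571170215
```

```bash
python3 -c "
from h import *
s=robot.observe();print(s['eef_pos'])
plan((494.9,-202.9,209),110.2,1)"
```

```text
[ 640.7960571  -263.42756531  212.35993521]
0 [ 0.1027 -0.12    0.0034] -0.0383
```

arm_command([
  [[0.022,-0.025,0],-0.01],
  [[0.044,-0.051,0],-0.02],
  [[0.066,-0.077,0.001],-0.038],
  [[0.086,-0.1,0.002],-0.038],
  [[0.1027,-0.12,0.003],-0.038],
])

```text
time: 7.2
eef_pos: [493.2, -202.2, 210.6]
ee_rot: [[-0.346, 0.938, -0.001], [0.938, 0.346, 0.002], [0.002, -0.0, -1.0]]
force: [-0.2, 0.6, -2.8]
width: 0.201
grasp_force: 59.5
```

arm_command([
  [[0,0,0],0],
  [[0,0,0],0],
  [[0,0,0],0],
  [[0,0,0],0],
])

```text
time: 7.53
eef_pos: [496.4, -204.3, 211.6]
ee_rot: [[-0.345, 0.938, 0.001], [0.938, 0.345, -0.0], [-0.001, 0.001, -1.0]]
force: [0.5, -0.0, -3.2]
width: 0.202
grasp_force: 59.6
```

```bash
python3 -c "
from h import *
s=robot.observe();print(s['eef_pos'],s['qvel'].round(1),s['force'],s['time'])
plan((494.9,-202.9,170),110.2,1)
import cv2
a=robot.grab_frame('top');b=robot.grab_frame('scene');w=robot.grab_frame('wrist')
cv2.imwrite('pics/m3.png',cv2.hconcat([cv2.resize(x,(400,400),interpolation=cv2.INTER_CUBIC) for x in (b[190:310,190:310],w[100:400,170:470])]))
"
```

```text
[ 496.36945271 -204.29893364  211.56184068] [ 0.4  0.7  0.  -0.4  0.1  0.3  0. ] [ 0.46666286 -0.0159445  -3.21066144] 7.5333
0 [ 0.0018 -0.0009  0.0416] 0.0001
```

View pics/m3.png

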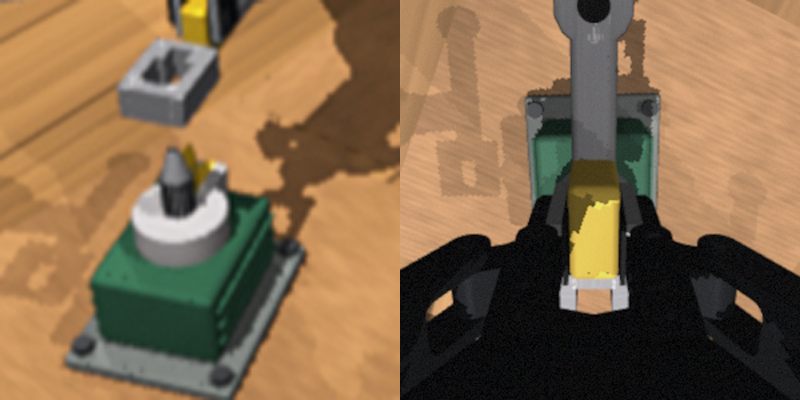

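The hub sits above the shaft, aligned. I'll lower it in stages and watch the force.

arm_command([
  [[0.0018,-0.0009,0.008],0],
  [[0.0018,-0.0009,0.018],0],
  [[0.0018,-0.0009,0.028],0],
  [[0.0018,-0.0009,0.036],0],
  [[0.0018,-0.0009,0.036],0],
])

```text
time: 8.1
eef_pos: [492.3, -202.6, 172.4]
ee_rot: [[-0.345, 0.939, -0.005], [0.939, 0.345, 0.001], [0.003, -0.004, -1.0]]
force: [-0.4, -0.2, -2.6]
width: 0.199
grasp_force: 59.5
```

arm_command([
  [[0,0,0.004],0],
  [[0,0,0.008],0],
  [[0,0,0.012],0],
  [[0,0,0.014],0],
  [[0,0,0.014],0],
])

```text
time: 8.52
eef_pos: [493.6, -203.1, 160.9]
ee_rot: [[-0.345, 0.939, -0.001], [0.939, 0.345, 0.0], [0.0, -0.001, -1.0]]
force: [0.4, -0.2, -3.2]
width: 0.201
grasp_force: 59.6
```

```bash
python3 -c "
from h import *
s=robot.observe();print(s['eef_pos'],s['force'],s['moment'],s['time'])
plan((494.9,-202.9,150),110.2,1)
import cv2
b=robot.grab_frame('scene')
cv2.imwrite('pics/m4.png',cv2.resize(b[200:290,200:290],(500,500),interpolation=cv2.INTER_CUBIC))
"
```

```text
[ 493.63313849 -203.06386721  160.85985571] [ 0.38573325 -0.18532624 -3.1551336 ] [ 0.09811746  0.09348428 -0.01899601] 8.5167
0 [-0.0003  0.0012  0.0109] -0.0005
```

View pics/m4.png

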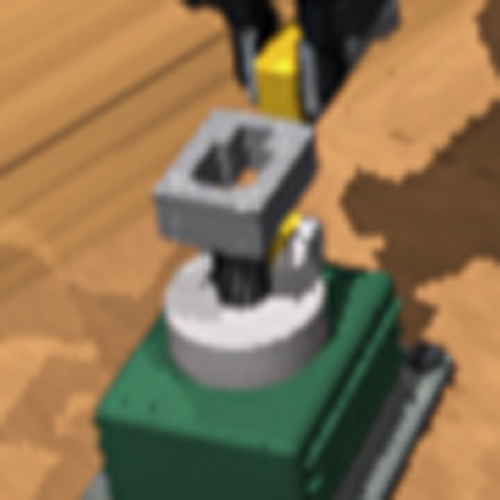

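The shaft tip is inside the bore and there is no contact force. Continuing down slowly.

arm_command([
  [[-0.0002,0.001,0.003],0],
  [[-0.0002,0.001,0.006],0],
  [[-0.0002,0.001,0.009],0],
  [[-0.0002,0.001,0.012],0],
  [[-0.0002,0.001,0.012],0],
])

```text
time: 8.98
eef_pos: [494.4, -202.9, 148.4]
ee_rot: [[-0.345, 0.939, -0.001], [0.939, 0.345, 0.0], [0.001, -0.001, -1.0]]
force: [-0.8, -1.1, -3.3]
width: 0.198
grasp_force: 59.6
```

arm_command([
  [[0,0,0.002],0],
  [[0,0,0.004],0],
  [[0,0,0.006],0],
  [[0,0,0.008],0],
  [[0,0,0.008],0],
])

```text
time: 9.4
eef_pos: [494.6, -202.9, 140.8]
ee_rot: [[-0.345, 0.939, -0.001], [0.939, 0.345, 0.0], [0.0, -0.001, -1.0]]
force: [-0.9, 0.3, -3.7]
width: 0.201
grasp_force: 59.6
```

arm_command([
  [[0,0,0.002],0],
  [[0,0,0.004],0],
  [[0,0,0.006],0],
  [[0,0,0.008],0],
  [[0,0,0.008],0],
])

```text
time: 9.82
eef_pos: [494.6, -202.9, 132.8]
ee_rot: [[-0.345, 0.939, -0.001], [0.939, 0.345, 0.0], [0.0, -0.001, -1.0]]
force: [0.3, 0.2, -3.8]
width: 0.199
grasp_force: 59.6
```

arm_command([
  [[0,0,0.002],0],
  [[0,0,0.004],0],
  [[0,0,0.006],0],
  [[0,0,0.007],0],
  [[0,0,0.007],0],
])

```text
time: 10.23
eef_pos: [494.7, -203.0, 125.9]
ee_rot: [[-0.345, 0.939, -0.001], [0.939, 0.345, 0.0], [0.0, -0.0, -1.0]]
force: [0.5, -0.4, -3.6]
width: 0.198
grasp_force: 59.6
```

arm_command([
  [[0,0,0.001],0],
  [[0,0,0.002],0],
  [[0,0,0.003],0],
  [[0,0,0.003],0],
])

```text
time: 10.57
eef_pos: [494.8, -203.0, 123.1]
ee_rot: [[-0.345, 0.939, -0.0], [0.939, 0.345, 0.0], [0.0, -0.0, -1.0]]
force: [-0.2, 0.6, -3.4]
width: 0.201
grasp_force: 59.6
```

arm_command([
  [[0,0,0.0005],0],
  [[0,0,0.001],0],
  [[0,0,0.0015],0],
  [[0,0,0.0015],0],
])

```text
time: 10.9
eef_pos: [494.9, -203.0, 122.9]
ee_rot: [[-0.345, 0.939, 0.0], [0.939, 0.345, 0.001], [0.001, 0.0, -1.0]]
force: [-4.4, 1.4, 6.3]
width: 0.2
grasp_force: 61.0
```

Contact came at the expected height, so the arm is home on the shoulder. Release and retreat.

arm_command([
  [[0,0,0],0],
  [[0,0,0],0],
  [[0,0,0],0],
  [[0,0,0],0],
  [[0,0,0],0],
], claw=0.7)

```text
time: 11.32
eef_pos: [495.0, -203.1, 121.8]
ee_rot: [[-0.345, 0.939, 0.0], [0.939, 0.345, -0.0], [-0.0, 0.0, -1.0]]
force: [0.2, -0.1, 0.6]
width: 0.703
grasp_force: 0.0
```

arm_command([
  [[0,0,-0.01],0],
  [[0,0,-0.03],0],
  [[0,0,-0.06],0],
  [[0,0,-0.09],0],
  [[0,0,-0.11],0],
])

```text
time: 11.73
eef_pos: [495.7, -203.6, 235.5]
ee_rot: [[-0.344, 0.939, 0.004], [0.939, 0.344, -0.001], [-0.002, 0.003, -1.0]]
force: [-0.2, 0.1, -0.4]
width: 0.701
grasp_force: 0.0
```

arm_command([
  [[-0.03,0,0],0],
  [[-0.06,0,0],0],
  [[-0.09,0,0],0],
  [[-0.12,0,0],0],
  [[-0.12,0,0],0],
])

```text
time: 12.15
eef_pos: [536.0, -321.9, 232.1]
ee_rot: [[-0.339, 0.941, -0.0], [0.941, 0.339, -0.005], [-0.005, -0.002, -1.0]]
force: [-1.7, -0.2, 0.5]
width: 0.702
grasp_force: 0.0
```

```bash
python3 -c "
from h import *
import cv2
s=robot.observe();T=toolT(s);print(s['eef_pos'],s['force'],s['time'],s['qvel'].round(1))
w=robot.grab_frame('wrist');b=robot.grab_frame('scene')
cv2.imwrite('pics/m5.png',cv2.hconcat([cv2.resize(b[190:310,190:310],(400,400)),w[:400,120:520]]))
for g in [(495.2,-201.6,137)]: print(proj('wrist',g,T),proj('wrist',(516.6,-259.8,145),T))
"
```

```text
[ 535.95314514 -321.92752595  232.13625884] [-1.6826554  -0.22027536  0.48791881] 12.15 [-2.1 -3.  -1.9  3.7  0.6  2.2 -3.9]
(np.float64(318.0173986130615), np.float64(37.16804794399093)) (np.float64(318.48908836053386), np.float64(128.7672139046598))
```

View pics/m5.png

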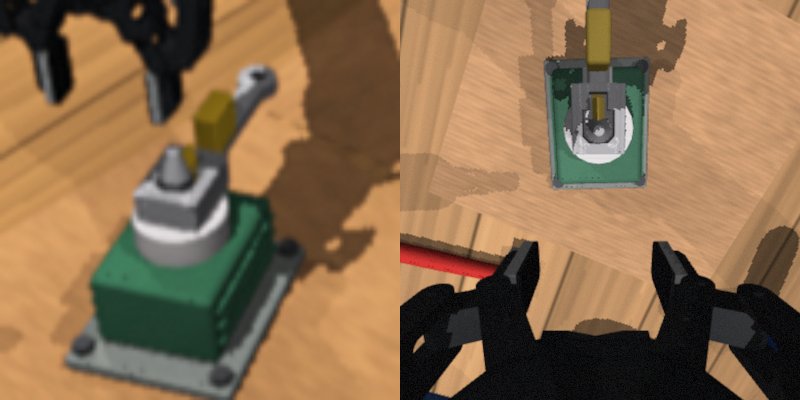

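The arm sits flat on the shoulder with the shaft and tooth through its bore and slot, and the gripper is clear. I'll let it settle, then hand in.

arm_command([
  [[0,0,0],0],
  [[0,0,0],0],
  [[0,0,0],0],
  [[0,0,0],0],
])

```text
time: 12.58
eef_pos: [536.4, -314.6, 232.2]
ee_rot: [[-0.346, 0.938, 0.001], [0.938, 0.346, 0.001], [0.0, 0.001, -1.0]]
force: [-1.0, -0.5, -0.2]
width: 0.7
grasp_force: 0.0
```

```bash
python3 -c "
from workcell import robot
print(robot.hand_in())"
```

```text
the job is handed in; nothing more can be done
None
```

The yellow-lug slotted arm is on the splined shaft, slot over the tooth and sitting on the shoulder, released with the gripper clear; I handed it in at about 12.6 s and no verdict came back.

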